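Sweep the small stoppers into the counting tray's trough and shut its cover

ROBOT

A 6-joint arm with a two-finger parallel gripper is mounted at the origin on a cart in front of the work surface, level with it; the furniture and walls round the work are solid. World frame = base frame: x ahead of the robot, y to its left, z up, the work surface at z = 0. Lengths are in m, angles in degrees, forces in N, time in s.
With the tool pointing down it reaches from about 0.375 to 0.925 m from the base axis. Payload 5.7 kg.
Tool frame: the origin (TCP) lies midway between the tips of the shut fingers; the grasp point (between the pads) lies env.pinch_z behind it (env.pinch_z is the distance from the TCP to the grasp point, in m); z points along the fingers, y is the line along which they close (so a half turn about z gives the same grasp; the last joint's range is limited). The gripper opens to 85 mm and grips with 20 to 120 N. Pads are 22 mm wide; open, the fingers measure 114 mm over their backs; the gripper's body (76 mm by 85 mm) begins 54 mm behind the grasp point. The pads swing forward as they close: fully open they stand 13 mm farther back than shut.
Start: joints at [-79.991, 20.558, 86.54, -0, 72.909, -6.595], TCP at [0.171, -0.575, 0.231] pointing down, gripper open.
Joint ranges: [-170.27, 170.27], [-57.76, 135], [12.27, 136.19], [-55.21, 235.2], [11.17, 155.16], [-170.74, 170.74]. Speed limits (degrees/s): [136.94, 136.94, 180, 180, 180, 180].

INTERFACE

Orientations are given as [roll, pitch, yaw] about the fixed x, y, z axes, in that order (R = Rz(yaw) Ry(pitch) Rx(roll)).
In Python, from cell import env, claw, solver, monitor, cams, spotter gives the robot as it stands. Calls block until the motion is done:
- env.move_ptp(position, orientation): joint-space move of the TCP to a pose.
- env.move_linear(position, attitude=None, rate=0.15): straight line of the TCP; attitude=None keeps the orientation; rate is the mean speed in m/s.
- env.movej(angles): joint-space move.
- claw.ungrasp() and claw.grasp(effort=None): open the fingers fully, or close them until they stop; effort is the grip in N (None keeps the last).
- env.dwell(seconds).
- solver.ik(position, orientation): joint angles nearest the present ones, or None.
- monitor.get_state(): the state.
- cams.grab_frame(name): name is "side" or "top"; returns a dict with "color" (480x640x3 uint8, red, green, blue), "camera_matrix" (3x3 intrinsics, pixels), "T" (4x4, takes a point from camera to world coordinates). Camera axes: x right, y up, looking along -z (the intrinsics and any distortion apply to the point x, -y, -z); pixel columns grow to the right and rows downward; lengths in m; the calibration is good to about 2 mm. A picture is of the moment at which its call begins. There is no depth.
A pose or a line that the arm cannot do raises env.IKError and nothing moves.
- env.job_done(): hands the job in; it is judged then, once.
Trained networks look in a picture, given as the dict that the camera call returned (one of the last four; its "shot" number tells which), for a name from the list of things; names that differ only in an ending like _2 or _b are one class to them, and where a whole thing is asked for, a point or a joint stands for the part that bears it (a point fixed in the world has none). Each returns a list of dicts, best first, with "confidence" (0 to 1); they miss things now and then, are a little off and sometimes report something else, mostly with a low value. They report only what shows in the picture. A call takes as long as a camera call. They do not tell look-alikes from the thing itself.
- spotter.boxes_of(picture, name): "bbox" ([left, top, right, bottom] in pixels, round what is visible of it).
- spotter.regions_of(picture, name): "region" (480x640 bool, what is visible of it) and "bbox" ([left, top, right, bottom] in pixels, round what is visible of it).
The state is a dict: "clock": time; "qpos": joint angles; "qd": joint speeds; "joint_torque": joint torques, N m; "tool_pos": TCP position; "orientation": TCP orientation; "wrist_force": force on the tool from outside, world axes, zero at the start; "moment": the same for the moment, N m; "width": finger opening in m; "grip_force": force on a finger pad.
Only numpy, scipy, OpenCV 4.12 (cv2) and the standard library are available. Lean on these libraries where they do the work, as an engineer would, in place of code of your own. Each camera call takes 0.05 s, during which the arm holds its last target. There are 200 camera calls.

TASK

With the fingers, sweep the three small rubber stoppers across the deck of the counting tray so that they drop into its trough, then push the trough's hinged cover over and down until it lies fully shut on them. Leave the one wide stopper standing where it is on the deck. Push only: pick nothing up, and do not disturb the flask, the petri dish or the tweezers beside the tray.

Things in the scene. Friction and masses are not known exactly. Their poses are not given: they have to be found in the camera images.
- tray: Grey plastic counting tray, fixed to the counter, 232 mm along its x, 181 mm along its y (-84 to +97 mm). Origin: on the counter, z up. Flat deck 44 mm above the counter, y -80 to +45 mm, x -112 to +112 mm; thin walls 14 mm higher on its +x, -x and -y sides (pouring spout in the -y wall near its -x end). The +y side of the deck has no wall: it ends over the open trough.
- trough (a point): Middle of the trough's floor, at tray x 0, y +69 mm, 7 mm above the counter. The trough is open at the top, 224 mm long along the tray's x, 48 mm wide (tray y +45 to +93 mm) and 37 mm deep below the deck. Axes as the tray's.
- hinge (a point): Middle of the cover's hinge line, which runs along the tray's x at y +97 mm, 45.5 mm above the counter. Axes as the tray's.
- cover (a joint): Angle of the trough's steel cover, rad: 0 = shut, level over the trough; starts standing open at 1.65 to 1.85, leaning away from the deck (1.57 = upright). 220 mm along the hinge, 57 mm from hinge to free edge, 3 mm thick. Stiff hinge (about 1 N at the free edge): it stays where it is left and must be pushed all the way down. Shut, its top is 47 mm above the counter, its edge 5 mm over the deck.
- cover_edge (a point): Middle of the cover's free edge, which has a 5 mm bead.
- stopper_a: Small red rubber stopper, 27 mm in diameter, 24 mm high, 12 g, starting upright on the deck. Origin: centre of its underside; z towards its wide end. There are three alike.
- stopper_b: Small red rubber stopper, 27 mm in diameter, 24 mm high, 12 g, starting upright on the deck. Origin: centre of its underside; z towards its wide end. There are three alike.
- stopper_c: Small red rubber stopper, 27 mm in diameter, 24 mm high, 12 g, starting upright on the deck. Origin: centre of its underside; z towards its wide end. There are three alike.
- wide_stopper: Wide red rubber stopper, 38 mm in diameter at the top, 31 mm at the foot, 30 mm high, 30 g, standing among the small ones on the deck. Origin: centre of its underside. The four stoppers stand in lanes 44 mm or more apart along the tray's x, in any order, so none stands between another and the trough.
- flask: Small glass flask, 60 mm in diameter, 88 mm high, standing on the counter to the right of the tray. Origin: centre of its underside. To be left alone.
- petri: Glass petri dish with its lid on, 90 mm in diameter, 16 mm high, standing on the counter to the left of the tray, beyond the open cover. Origin: centre of its underside. To be left alone.
- tweezers: Steel tweezers, 127 mm long, 15 mm wide, 10 mm high, lying on the counter to the right of the tray. Origin: centre of the underside, length along its y. To be left alone.
Not all that is in view belongs to the job. Leave any white look-alike of the stopper_b alone.

How it is judged (in metres and radians):
On the way, in this order (a step that is already met when the one before it is completed fails the run):
1. the three small stoppers lie in the trough while its cover is still open (y of stopper_a in the frame of tray between 0.041 and 0.097 m and z of each of stopper_a, stopper_b, stopper_c in the frame of tray below 0.04 m and x of stopper_a in the frame of tray between -0.115 and 0.115 m and linear speed of each of stopper_a, stopper_b, stopper_c below 0.02 m/s and y of stopper_b in the frame of tray between 0.041 and 0.097 m and x of stopper_b in the frame of tray between -0.115 and 0.115 m and y of stopper_c in the frame of tray between 0.041 and 0.097 m and x of stopper_c in the frame of tray between -0.115 and 0.115 m and value of joint cover above 0.8 rad), for 0.1 s.
2. the cover is shut (value of joint cover below 0.05 rad), for 0.2 s.
At the end, for the whole second after the job is handed in: All three small stoppers are at rest inside the trough, below deck level; the cover is shut to within 0.05 rad; the wide stopper still stands upright on the deck, within 30 mm of where it was (y of stopper_a in the frame of tray between 0.041 and 0.097 m and z of each of stopper_a, stopper_b, stopper_c in the frame of tray below 0.04 m and x of stopper_a in the frame of tray between -0.115 and 0.115 m and linear speed of each of stopper_a, stopper_b, stopper_c below 0.02 m/s and y of stopper_b in the frame of tray between 0.041 and 0.097 m and x of stopper_b in the frame of tray between -0.115 and 0.115 m and y of stopper_c in the frame of tray between 0.041 and 0.097 m and x of stopper_c in the frame of tray between -0.115 and 0.115 m and y of wide_stopper in the frame of tray between -0.08 and 0.03 m and z of wide_stopper in the frame of tray above 0.04 m and angle between wide_stopper's own z axis and vertical below 0.2 rad and distance of wide_stopper from where it was at the start of the episode below 0.03 m and value of joint cover below 0.05 rad); the robot touches nothing.
It fails at once if a small stopper is lifted (more than 8 mm off the deck while upright, or its underside more than 28 mm above the deck in any attitude) (z of any of stopper_a, stopper_b, stopper_c in the frame of tray above 0.072 m or (z of stopper_a in the frame of tray above 0.052 m and angle between stopper_a's own z axis and vertical below 0.5 rad) or (z of stopper_b in the frame of tray above 0.052 m and angle between stopper_b's own z axis and vertical below 0.5 rad) or (z of stopper_c in the frame of tray above 0.052 m and angle between stopper_c's own z axis and vertical below 0.5 rad)).
It fails at once if the wide stopper is lifted (more than 8 mm), tipped over or swept away (more than 30 mm) (z of wide_stopper in the frame of tray above 0.052 m or angle between wide_stopper's own z axis and vertical above 0.6 rad or distance of wide_stopper from where it was at the start of the episode above 0.03 m).
It fails at once if the flask, the petri dish or the tweezers are moved more than 30 mm, or the flask tipped (distance of any of flask, petri, tweezers from where it was at the start of the episode above 0.03 m or angle between flask's own z axis and vertical above 0.4 rad).
It also fails if it takes over 48 s, if anything falls off the work surface, if the arm or the gripper's body presses on something with over 40 N, if the wrist force passes 120 N, or if a joint passes its speed limit or range.

## Working session

There is one attempt and no reset: what is moved stays moved. The work goes in short steps, each a Python script; the robot and the scene stay as the last script left them, time stands still between calls to the robot, and variables do not carry over. Pictures are saved under pics/ and viewed, at most 10 in all, crops included, and the job is handed in when it is done.

```bash
mkdir -p pics; ls; python3 - <<'E'
from cell import env, claw, solver, monitor, cams, spotter
import cv2,numpy as np
for n in ("side","top"):
    f=cams.grab_frame(n); cv2.imwrite(f"pics/{n}0.png",f["color"][:,:,::-1])
    print(n,f["camera_matrix"].round(1).tolist(),f["T"].round(3).tolist(),[k for k in f])
    for t in("tray","cover","stopper_a","wide_stopper","flask","petri","tweezers"):
        print(t,[(np.round(b["bbox"]).tolist(),round(b["confidence"],2)) for b in spotter.boxes_of(f,t)])
print(monitor.get_state()["clock"],env.pinch_z,monitor.get_state()["orientation"])
E
```

```text
pics
side [[520.1, 0.0, 319.5], [0.0, 520.1, 235.3], [0.0, 0.0, 1.0]] [[0.914, 0.223, -0.338, 0.248], [-0.405, 0.457, -0.792, -0.671], [-0.022, 0.861, 0.508, 0.503], [0.0, 0.0, 0.0, 1.0]] ['color', 'camera_matrix', 'T', 'shot']
tray [([223.0, 169.0, 384.0, 297.0], 0.85), ([284.0, 230.0, 298.0, 248.0], 0.16)]
cover [([224.0, 170.0, 339.0, 220.0], 0.76), ([309.0, 219.0, 328.0, 238.0], 0.58)]
stopper_a [([300.0, 294.0, 317.0, 317.0], 0.71), ([311.0, 220.0, 327.0, 236.0], 0.65), ([221.0, 169.0, 383.0, 295.0], 0.56), ([252.0, 237.0, 267.0, 253.0], 0.52)]
wide_stopper [([343.0, 213.0, 363.0, 235.0], 0.86)]
flask [([385.0, 299.0, 436.0, 370.0], 0.77), ([340.0, 210.0, 362.0, 236.0], 0.48)]
petri []
tweezers [([308.0, 328.0, 360.0, 391.0], 0.95), ([251.0, 235.0, 266.0, 255.0], 0.25)]
top [[566.0, 0.0, 322.1], [0.0, 566.0, 237.7], [0.0, 0.0, 1.0]] [[0.011, 0.988, -0.156, 0.401], [-1.0, 0.012, 0.004, 0.04], [0.005, 0.156, 0.988, 1.158], [0.0, 0.0, 0.0, 1.0]] ['color', 'camera_matrix', 'T', 'shot']
tray [([241.0, 200.0, 361.0, 323.0], 0.88)]
cover [([241.0, 202.0, 262.0, 319.0], 0.8), ([440.0, 234.0, 470.0, 260.0], 0.34)]
stopper_a [([313.0, 297.0, 327.0, 312.0], 0.7), ([313.0, 269.0, 328.0, 285.0], 0.48)]
wide_stopper [([311.0, 205.0, 328.0, 231.0], 0.74), ([314.0, 296.0, 327.0, 310.0], 0.37)]
flask [([441.0, 234.0, 474.0, 265.0], 0.96)]
petri [([190.0, 230.0, 233.0, 270.0], 0.78), ([244.0, 201.0, 364.0, 321.0], 0.21)]
tweezers []
0.8 0.0187 [-1.79995512e+02  7.48046859e-04  1.66035505e+01]
```

```bash
python3 - <<'E'
import cv2
a=cv2.imread("pics/top0.png")[180:345,170:490]; b=cv2.imread("pics/side0.png")[140:410,200:460]
cv2.imwrite("pics/t1.png",cv2.resize(a,None,fx=2.5,fy=2.5,interpolation=2)); cv2.imwrite("pics/s1.png",cv2.resize(b,None,fx=2.2,fy=2.2,interpolation=2))
E
```

```text
(no output)
```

View pics/t1.png

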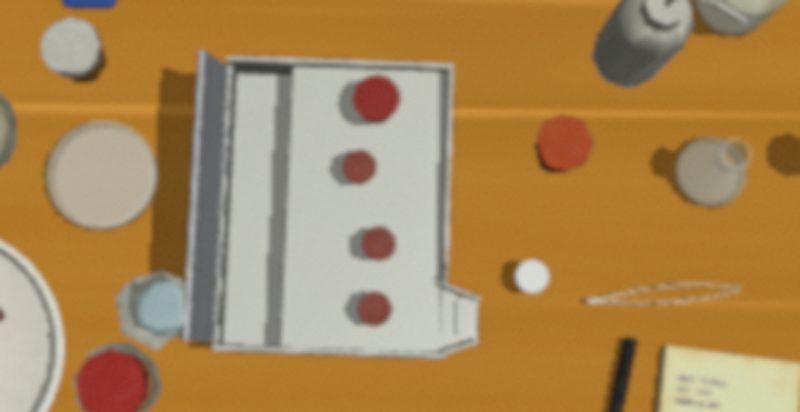

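View pics/s1.png

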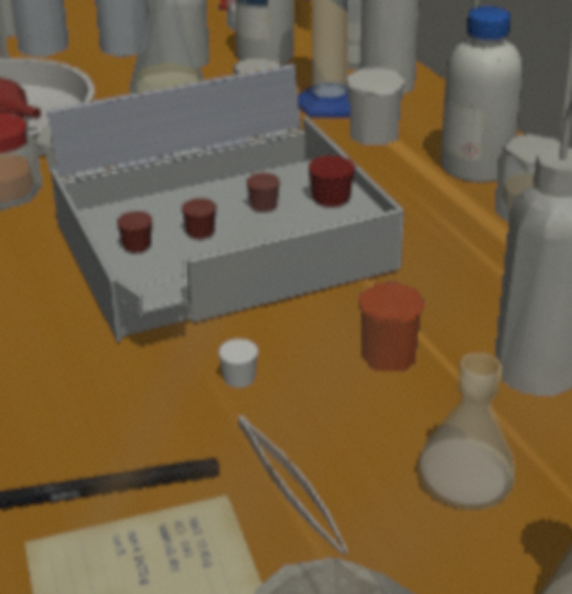

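The top view shows the deck with four red stoppers, wide at crop (376,98), smalls at (358,166), (378,243) and (373,309). The trough is on the left (+y), the cover leans left, and the white look-alike is on the counter at (532,276). The side view agrees. Now localising.

```bash
cat > h.py <<'E'
from cell import env, claw, solver, monitor, cams, spotter
import cv2,numpy as np
def ray(f,uv):
    K=f["camera_matrix"];T=f["T"]
    d=np.array([(uv[0]-K[0,2])/K[0,0],-(uv[1]-K[1,2])/K[1,1],-1]); return T[:3,3],T[:3,:3]@d
def atz(f,uv,z):
    o,d=ray(f,uv); return o+d*(z-o[2])/d[2]
def tri(a,ua,b,ub):
    o1,d1=ray(a,ua);o2,d2=ray(b,ub); s=np.linalg.lstsq(np.c_[d1,-d2],o2-o1,rcond=None)[0]
    p,q=o1+s[0]*d1,o2+s[1]*d2; return (p+q)/2,np.linalg.norm(p-q)
def proj(f,p):
    c=np.linalg.inv(f["T"])@np.r_[p,1]; K=f["camera_matrix"]
    return np.array([K[0,2]+K[0,0]*c[0]/-c[2],K[1,2]+K[1,1]*c[1]/c[2]])
def reds(f,lo):
    h=cv2.cvtColor(f["color"],cv2.COLOR_RGB2HSV)
    m=((((h[...,0]<7)|(h[...,0]>165))&(h[...,1]>lo)&(h[...,2]>40))*255).astype(np.uint8)
    n,l,s,c=cv2.connectedComponentsWithStats(m)
    return [(c[i].round(1).tolist(),s[i].tolist()) for i in range(1,n) if s[i][4]>50]
E
python3 - <<'E'
from h import *
t=cams.grab_frame("top");s=cams.grab_frame("side")
ct=lambda u,v:(170+u/2.5,180+v/2.5); cs=lambda u,v:(200+u/2.2,140+v/2.2)
print("reds top",[r for r in reds(t,110) if 240<r[0][0]<370]); print("reds side",[r for r in reds(s,110) if 220<r[0][0]<390])
for n,uv,z in [("corner+x-y",(454,64),.058),("corner+x+y",(228,57),.058),("-x edge left",(215,348),.058),("deckedge+x",(293,66),.044),("deckedge-x",(283,347),.044),("-y wall low",(443,285),.058),("spout",(440,356),.058),("cover top +x",(203,51),.1),("cover top -x",(188,340),.1)]:
    print(n,atz(t,ct(*uv),z).round(4)[:2])
print("tri corner",tri(t,ct(454,64),s,cs(402,209)))
print("cover top +x",tri(t,ct(203,51),s,cs(295,68)),"-x",tri(t,ct(188,340),s,cs(50,113)))
for n,a,b in [("w",(376,98),(331,167)),("1",(358,166),(264,181)),("2",(378,243),(200,206)),("3",(373,309),(135,220))]:
    print(n,atz(t,ct(*a),.068 if n!="w" else .074).round(4),[v.round(4) for v in tri(t,ct(*a),s,cs(*b))])
for p in [(-.1,.1)]: pass
print("flask",atz(t,ct(708,172),.02).round(3),"petri",atz(t,ct(101,175),.016).round(3))
# clutter heights near the cover: red jar left bottom, clear beaker
print("beaker",atz(t,ct(160,303),.05).round(3))
E
```

```text
reds top [([319.8, 219.0], [312, 211, 17, 17, 236]), ([313.0, 246.3], [308, 241, 11, 11, 97]), ([320.8, 277.0], [316, 272, 11, 11, 98]), ([319.1, 303.2], [314, 298, 11, 11, 97])]
reds side [([350.2, 221.1], [341, 211, 20, 22, 361]), ([290.2, 238.7], [284, 232, 13, 16, 174]), ([261.1, 244.8], [254, 237, 14, 17, 189])]
corner+x-y [ 0.6405 -0.0222]
corner+x+y [0.644  0.1574]
-x edge left [0.4151 0.161 ]
deckedge+x [0.6403 0.1065]
deckedge-x [0.4167 0.1097]
-y wall low [ 0.4654 -0.0141]
spout [ 0.411 -0.012]
cover top +x [0.6392 0.1721]
cover top -x [0.4203 0.1766]
tri corner (array([ 0.64039106, -0.02211382,  0.05737385]), np.float64(0.00045900955222526673))
cover top +x (array([0.64064816, 0.17199061, 0.09812313]), np.float64(0.002182837792392994)) -x (array([0.42139691, 0.17634204, 0.09974734]), np.float64(0.002323282344286471))
w [0.6092 0.0395 0.074 ] [array([0.6101, 0.0393, 0.0711]), np.float64(0.0007)]
1 [0.5563 0.0529 0.068 ] [array([0.5575, 0.0527, 0.0646]), np.float64(0.0014)]
2 [0.4965 0.0366 0.068 ] [array([0.4974, 0.0364, 0.0658]), np.float64(0.0013)]
3 [0.4459 0.0399 0.068 ] [array([0.4466, 0.0397, 0.0651]), np.float64(0.0013)]
flask [ 0.562 -0.231  0.02 ] petri [0.554 0.262 0.016]
beaker [0.449 0.206 0.05 ]
```

```bash
cat >> h.py <<'E'
from scipy.spatial.transform import Rotation as Ro
YAW=-1.1; O=np.array([.5265,.064,0]); RT=Ro.from_euler('z',YAW,degrees=True)
W=lambda x,y,z: (O+RT.apply([x,y,z])).tolist()
def att(tilt): return (RT*Ro.from_euler('x',tilt,degrees=True)*Ro.from_euler('z',90,degrees=True)*Ro.from_euler('x',180,degrees=True)).as_euler('xyz',degrees=True).tolist()
loc=lambda p: RT.inv().apply(np.array(p)-O)
def sweep(x,y0,z=.050):
    a=att(10)
    env.move_linear(W(x,-.056,.11),a,rate=.2); env.move_linear(W(x,-.056,z),rate=.1)
    s=monitor.get_state(); print("down",loc(s["tool_pos"]).round(4),s["wrist_force"].round(1))
    env.move_linear(W(x,y0-.026,z),rate=.06); env.move_linear(W(x,.043,z),rate=.06)
    s=monitor.get_state(); print("end",s["wrist_force"].round(1)); env.move_linear(W(x,.03,.11),rate=.2); print(monitor.get_state()["clock"])
E
python3 - <<'E'
from h import *
S={k:loc(v) for k,v in dict(w=[.6096,.0394,.07],s1=[.5569,.0528,.07],s2=[.497,.0365,.07],s3=[.4463,.0398,.07]).items()}
print({k:v.round(4) for k,v in S.items()}, att(10), monitor.get_state()["clock"])
claw.grasp(20)
env.move_ptp([.40,-.2,.22],att(0)); 
env.move_ptp(W(S["s3"][0],-.056,.13),att(10))
print(monitor.get_state()["clock"])
sweep(S["s3"][0],S["s3"][1])
f=cams.grab_frame("side"); cv2.imwrite("pics/s2.png",cv2.resize(f["color"][140:340,180:430,::-1],None,fx=3,fy=3))
E
```

```text
{'w': array([ 0.0836, -0.023 ,  0.07  ]), 's1': array([ 0.0306, -0.0106,  0.07  ]), 's2': array([-0.029 , -0.0281,  0.07  ]), 's3': array([-0.0797, -0.0257,  0.07  ])} [180.0, -9.99999999999999, 88.89999999999998] 0.9
4.2
down [-0.0793 -0.0562  0.0504] [0.1 0.7 0.8]
end [ 0.5  0.4 -0. ]
7.6333
```

View pics/s2.png

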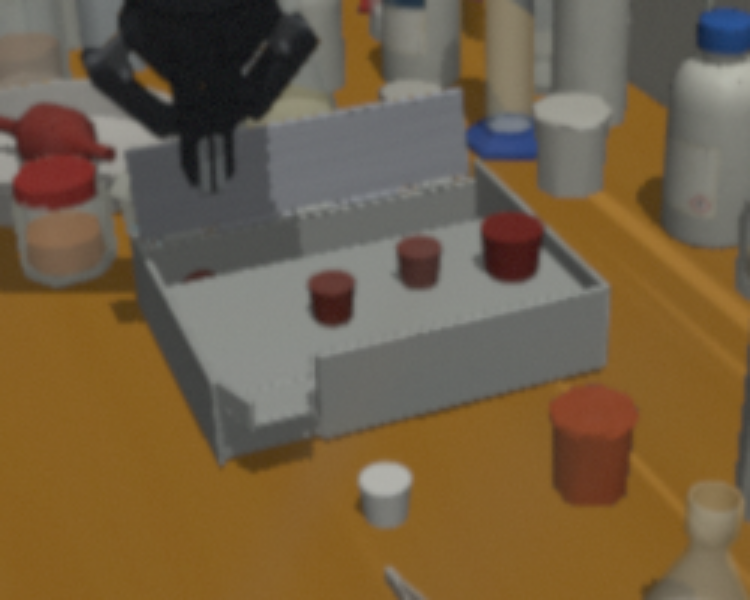

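The first stopper is in the trough, its top just showing at (200,275). The other three stand undisturbed. Sweeping the other two.

```bash
python3 - <<'E'
from h import *
sweep(-.029,-.0281); sweep(.0306,-.0106)
env.move_linear(W(.0306,-.03,.16),att(0),rate=.25)
for n in("top","side"):
    f=cams.grab_frame(n); cv2.imwrite(f"pics/{n}3.png",cv2.resize(f["color"][140:340,180:430,::-1],None,fx=3,fy=3))
E
```

```text
down [-0.0289 -0.0557  0.0502] [ 0.7  0.5 -0. ]
end [-0.5 -0.2  0.1]
11.5583
down [ 0.0308 -0.0558  0.0503] [ 0.2 -1.2  0.7]
end [-0.1  0.9 -0.4]
15.3917
```

View pics/top3.png

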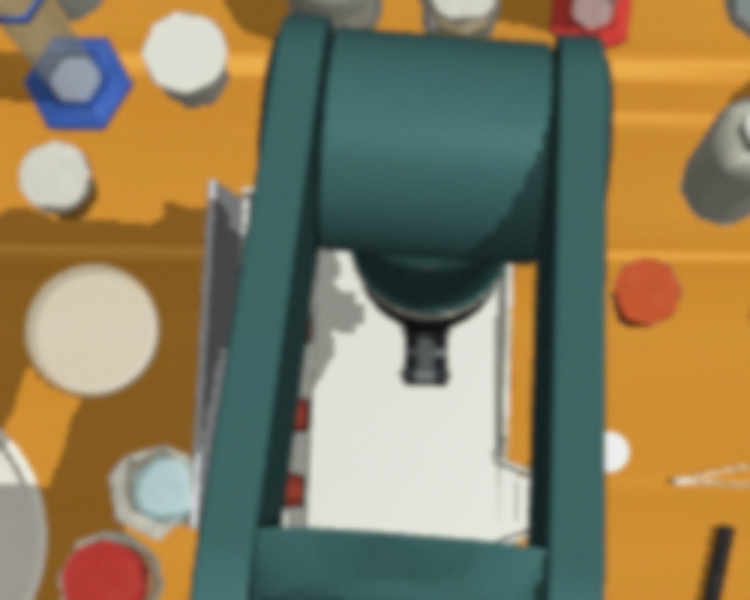

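View pics/side3.png

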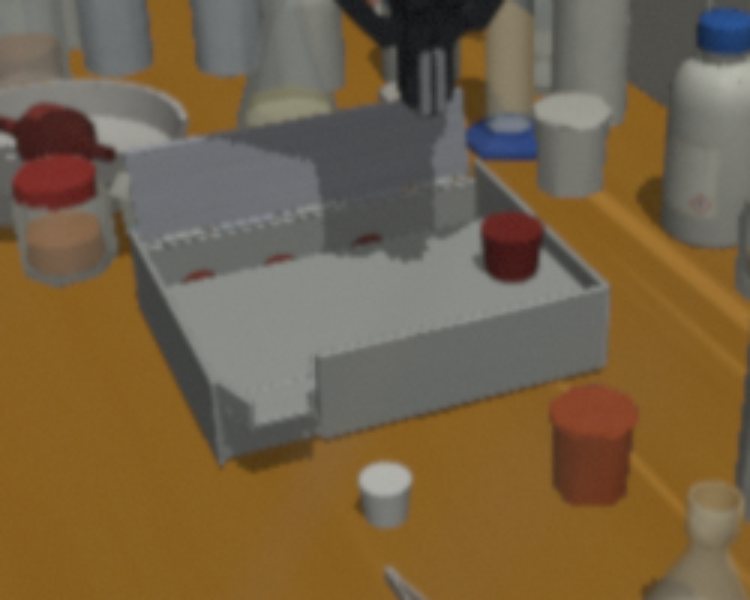

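All three stoppers lie in the trough, with tops at side (200,275), (280,260) and (368,240). The wide one still stands at (511,245). Now the cover.

```bash
python3 - <<'E'
from h import *
x=.02
env.move_linear(W(x,0,.18),att(0),rate=.25); env.move_linear(W(x,.145,.18),rate=.25); env.move_linear(W(x,.145,.082),rate=.15)
print(monitor.get_state()["wrist_force"].round(1))
r=.046
for th in (1.6,1.35,1.1,.85,.6,.4,.25,.12,.05):
    c,s=np.cos(th),np.sin(th)
    y=.097-r*c+.0015*s+.011; z=.0455+r*s+.0015*c
    env.move_linear(W(x,y,z),rate=.07)
    print(th,loc(monitor.get_state()["tool_pos"]).round(4),monitor.get_state()["wrist_force"].round(1))
z=.0475
while z>.043:
    env.move_linear(W(x,.062,z),rate=.03); F=monitor.get_state()["wrist_force"]; print(round(z,4),monitor.get_state()["tool_pos"][2].round(4),F.round(1))
    if F[2]>12: break
    z-=.0007
env.dwell(.3)
f=cams.grab_frame("side"); cv2.imwrite("pics/side4.png",cv2.resize(f["color"][140:340,180:430,::-1],None,fx=3,fy=3)); print(monitor.get_state()["clock"])
E
```

```text
[ 0.8 -0.3  0.4]
1.6 [0.0201 0.1106 0.0916] [ 0.3  0.3 -0.3]
1.35 [0.0198 0.099  0.0905] [ 0.2 -0.5  0.4]
1.1 [0.0198 0.0879 0.0869] [-0.2  0.3  0.3]
0.85 [0.0197 0.0783 0.0807] [-0.2  0.4  0.3]
0.6 [0.0195 0.0705 0.0722] [-0.2  0.3 -1.3]
0.4 [0.0196 0.0659 0.0643] [-0.9 -0.2  0.4]
0.25 [0.0196 0.0636 0.0578] [0.4 0.1 0.6]
0.12 [0.0197 0.0624 0.0521] [-0.3  0.4 -0.1]
0.05 [0.0199 0.0621 0.0491] [-0.  -0.6 -0.1]
0.0475 0.0474 [ 0.2 -0.5  1.2]
0.0468 0.047 [-1.1 -0.4  2.9]
0.0461 0.047 [-2.7 -0.7  9.9]
0.0454 0.0469 [-4.  -0.4 15.8]
22.0917
```

View pics/side4.png

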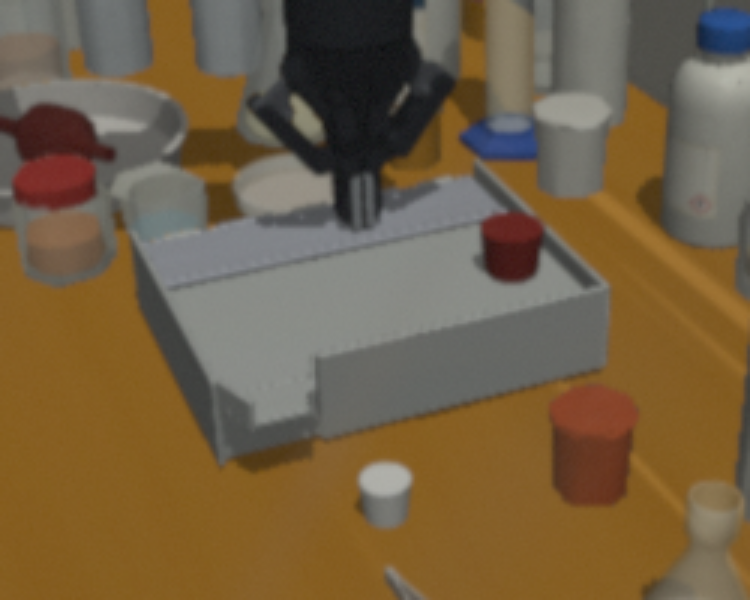

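The cover lies flat along the deck edge from (165,285) to (485,215), and contact was firm at z = 0.047. The wide stopper is unmoved. Retracting, checking that the cover stays shut, then handing in.

```bash
python3 - <<'E'
from h import *
env.move_linear(W(.02,.062,.06),rate=.05); env.move_linear(W(.02,.062,.2),rate=.2); env.dwell(.5)
f=cams.grab_frame("side"); cv2.imwrite("pics/side5.png",cv2.resize(f["color"][140:340,180:430,::-1],None,fx=3,fy=3)); print(monitor.get_state()["clock"])
E
```

```text
23.9333
```

View pics/side5.png

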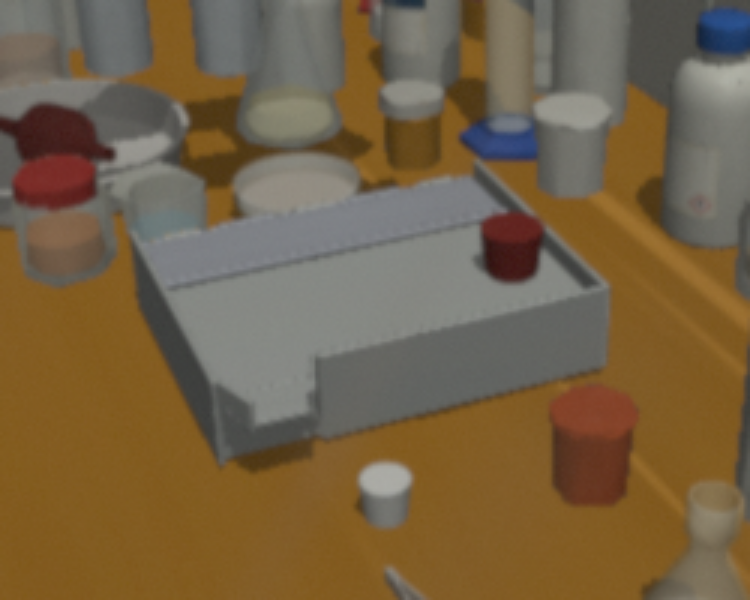

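The cover stays flat and shut (edge from (165,285) to (505,215)), and the wide stopper still stands at (511,245).

```bash
python3 -c "
from cell import env
print(env.job_done())"
```

```text
the job is handed in; nothing more can be done
None
```

I swept the three small stoppers into the trough, pushed the cover shut over them, left the wide stopper standing in place, and handed the job in at about 24 s; the hand-in call returned no verdict.

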